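# Charge a milling bottle from the weighing scoop

### The arm

A 6-joint arm with a two-finger parallel gripper is mounted at the origin on the work surface. World frame = base frame: x ahead of the robot, y to its left, z up, the work surface at z = 0. Lengths are in m, angles in rad, forces in N, time in s.
With the tool pointing down it reaches from about 0.35 to 0.775 m from the base axis. Payload 5.5 kg.
Tool frame: the origin (TCP) lies on the centre line of the jaws, within the pads' length; the fingertips stand 8 mm ahead of it and the grasp point (between the pads) lies 11 mm behind it; z points along the fingers, y is the direction in which the jaws open and shut (so a half turn about z gives the same grasp; the last joint's range is limited). The gripper opens to 85 mm and grips with 20 to 120 N. Pads are 22 mm wide; open, the fingers measure 114 mm over their backs; the gripper's body (76 mm by 85 mm) begins 54 mm behind the grasp point. The pads swing forward as they close: fully open they stand 13 mm farther back than shut.
Start: joints at [-1.345, 0.313, 0.046, 1.304, 0, 1.431], TCP at [0.206, -0.537, 0.239] pointing down, gripper open.
Joint ranges: [-2.76, 2.76], [-0.86, 1.69], [-1.03, 1.26], [-2.2, 2.34], [-1.47, 1.5], [-3.14, 3.14]. Speed limits (rad/s): [2.57, 2.57, 3.14, 3.14, 3.14, 3.14].

### API

Orientations are given as a unit quaternion [w, x, y, z].
In Python, from workcell import env gives the robot as it stands. The module is installed in compiled form; this text tells all that it offers.
- The arm moves only by the tool play_rows, never from a script. Its argument "steps" is a list of rows, each an object with "claw": the closure in counts, from 0 (fully open) to 255 (shut); "dp": the shift along the tool's x, y, z in m, a list of three; "angular": the turn, a rotation vector about the tool's x, y, z in degrees, a list of three. In form: [{"claw": claw, "dp": [dx, dy, dz], "angular": [wx, wy, wz]}, ...]. A call has exactly 8 rows; each row shifts and turns the commanded pose from where the row before left it, along the tool's axes as they then stand; what a row does not reach is not made up. A row lasts 1/12 s, in which the tool goes at most 41.7 mm and 7.16 degrees, less where a joint would pass 70% of its speed; a pose out of reach is approached as far as the arm can. A call is refused whole if a number of a shift passes 0.0417 or a number of a turn 7.16, either way. A call with a gripper value outside its range is refused whole. The fingers move at their own pace and stop on an object; "force" is the grip in N (left out, the last holds). Time passes only in rows, so rows that do not move let the fingers close, or fill a call up. It gives the time, the measured TCP pose, the force and the opening at its end, in the units of the state.
- env.get_state(): the state, without advancing time (a new reading comes with each control period).
- env.read_camera(name): name is "scene" or "top"; returns (picture, depth): 480x640x3 uint8, red, green, blue; 480x640 float32, m along the optical axis (not along the pixel's ray), 0 where there is no reading.
- env.calibration(name): a dict with "fx", "fy", "cx", "cy" (pixels), "k1" (the pictures are not rectified: a ray, as slopes to the right and down, at radius r is drawn at 1 + k1 r^2 times it, then the intrinsics apply), "world_from_camera" (4x4, takes a point from camera to world coordinates). Camera axes: x right, y down, z forward; pixel columns grow to the right and rows downward; lengths in m; the calibration is good to about 2 mm. A picture is of the moment at which its call begins. calibration takes no time and is no camera call.
- env.hand_in(): hands the job in, once; it reports no verdict.
The state is a dict: "clock": time; "joint_pos": joint angles; "qvel": joint speeds; "tau": joint torques, N m; "tcp_pos": TCP position; "orientation": TCP orientation; "wrist_force": force on the tool from outside, world axes, zero at the start; "ft_torque": the same for the moment, N m; "finger_gap": finger opening in m.
Only numpy, scipy, OpenCV 4.12 (cv2) and the standard library are available. Lean on these libraries where they do the work, as an engineer would, in place of code of your own. Each camera call takes 0.05 s, during which the arm holds its last target. There are 200 camera calls.

### The job

Four steel grinding balls lie weighed out in the scoop on the balance: put them all into the open bottle in the rack. With a light touch, rest the scoop's lip on the rim, just inside the bottle's mouth, while it is still near level, and only then tip it, keeping the lip lightly resting there until the last ball is in, so that not one misses. Then set the empty scoop back down flat in the middle of the balance pan and let go, leaving the bottle standing in its place and everything else undisturbed.

Things in the scene. Friction and masses are not known exactly. Their poses are not given: they have to be found in the camera images.
- scoop_base (a point): Yellow plastic weighing scoop (0.12 to 0.27 kg) on the balance pan: an open trough, spout at one end, black handle at the other. This point: centre of the trough's flat underside. Axes: x to the spout, y across, z up. Flat base x -43 to +30 mm; trough 40 mm wide outside, walls 34 mm high. Tilted slowly spout-down, balls stay behind the crest up to 20 degrees; at 45 degrees all run out.
- scoop_grip (a point): Centre of the scoop's handle, a level black bar 16 mm wide (y), 18 mm high, 78 mm long along x (scoop x -120 to -42 mm). It lies at x -85, z +34 mm from scoop_base. Same axes.
- scoop_crest (a point): Middle of the crest of the scoop's spout, on its upper face, at x +75, z +25 mm from scoop_base. From x +28 mm the spout's floor ramps up at 25 degrees to this crest, then turns down at 15 degrees into a lip 17 mm long. Crest and lip are 30 mm wide outside (24 mm channel), side walls 10 mm high, plate 2.5 mm thick. Same axes.
- scoop_lip (a point): Middle of the upper edge of the lip's tip, at x +91, z +20.3 mm from scoop_base. Same axes.
- pan (a point): Centre of the top of the balance's square steel pan, 160 x 160 mm, 68 mm above the bench; z up. The white balance (235 x 195 mm, housing 48 mm high) does not move; its display is on the robot's side, 123 mm in front of the pan's centre, 54 mm high. Axes: x from the display to the pan.
- mouth (a point): Centre of the mouth of the open, clear, wide-mouth bottle, at the level of its rim; z up along the bottle's axis. Mouth 48 mm across inside, 55 mm outside. The bottle is 78 mm across, 125 mm high, 0.13 to 0.22 kg, loose in its pocket of the rack with about 3 mm of play all round; neck straight for the top 19 mm. Thin-walled: never press on it with over 5 N.
- rack: Light blue bottle rack, fixed, 270 mm (x) by 92 mm (y) by 46 mm high, three pockets in a row along its x, 89 mm apart. Origin under its centre on the bench. The open bottle stands in one pocket, the two capped bottles in the others; which is where varies.
- capped1 (a point): Closed bottle like the open one, with a blue screw cap 61 mm across, top 132 mm above the bench, in the rack; a bystander. Point half-way up.
- capped2 (a point): The other closed bottle in the rack; a bystander. Point half-way up.
- ball1: Polished steel grinding ball, 16 mm diameter, 17 g, loose in the scoop's trough. Origin at its centre.
- ball2: Another such ball.
- ball3: Another such ball.
- ball4: Another such ball.
- cap: The open bottle's blue screw cap, 61 mm across, 22 mm high, lying on the bench between rack and balance; a bystander, leave it. Origin under its centre.
- wellplate: White 96-well plate, 86 x 128 x 14 mm, on the bench; a bystander. Origin under its centre.
- washbottle: White wash bottle with a bent spout, 68 mm across, 200 mm high, at the back; a bystander. Origin under its centre.
Mind the look-alikes: they are no part of the job. Of the things that look like the part that bears scoop_base, the largest one is meant.

How it is judged:
By the outcome, as a careful person would: the job done as asked, in the order asked, and still so for the second after the job is handed in, with the robot touching nothing.
It also fails if it takes over 58 s, if anything falls off the work surface, if the arm or the gripper's body presses on something with over 40 N, if the wrist force passes 120 N, or if a joint passes its speed limit or range.

## Working session

There is one attempt and no reset: what is moved stays moved. The work goes in short steps, Python scripts to look and compute and a tool call to move; the robot and the scene stay as the last step left them, time stands still between calls to the robot, and variables do not carry over. Pictures are saved under pics/ and viewed, about 8 in all and at most 12, crops included, and the job is handed in when it is done.

Besides the shell and the picture viewer there is one more tool, called after "Call:" as name([rows], argument=value, ...), one row to a line, values as JSON. play_rows: Moves the arm, as the interface text tells. Its arguments: {"type":"object","properties":{"steps":{"type":"array","items":{"type":"object","properties":{"claw":{"type":"number"},"dp":{"type":"array","items":{"type":"number"}},"angular":{"type":"array","items":{"type":"number"}}}}},"force":{"type":"number"}},"required":["steps"]}

```bash
mkdir -p pics
cat > h.py <<'E'
import numpy as np,cv2
from workcell import env
def cap(tag):
    out={}
    for n in("scene","top"):
        p,d=env.read_camera(n); out[n]=(p,d)
        np.savez(f"pics/{tag}_{n}.npz",p=p,d=d); cv2.imwrite(f"pics/{tag}_{n}.png",p[:,:,::-1])
    return out
def load(tag,n):
    f=np.load(f"pics/{tag}_{n}.npz"); return f["p"],f["d"]
def rays(n,uv):
    c=env.calibration(n); K=np.array([[c["fx"],0,c["cx"]],[0,c["fy"],c["cy"]],[0,0,1.]])
    u=cv2.undistortPoints(np.float64(uv).reshape(-1,1,2),K,np.array([c["k1"],0,0,0,0.])).reshape(-1,2)
    # note: k1 forward model same as OpenCV
    T=np.array(c["world_from_camera"]); d=np.c_[u,np.ones(len(u))]
    return T[:3,3],d@T[:3,:3].T
def onplane(n,uv,z):
    o,d=rays(n,uv); return o+d*((z-o[2])/d[:,2])[:,None]
def cloud(n,D):
    vv,uu=np.mgrid[:480,:640]; o,d=rays(n,np.c_[uu.ravel(),vv.ravel()])
    P=o+d*D.reshape(-1,1); P[D.ravel()<=0]=np.nan
    return P.reshape(480,640,3)
E
python3 - <<'E'
from h import *
cap("a"); s=env.get_state()
for k,v in s.items(): print(k,np.round(v,4))
for n in("scene","top"): print(n,env.calibration(n))
E
```

```text
clock 0.1
joint_pos [-1.3446  0.314   0.0451  1.3036 -0.      1.4312]
qvel [-0.0002 -0.0026  0.0023  0.0001 -0.0004 -0.0009]
tau [ 1.80000e-03 -4.81726e+01  2.99245e+01  1.28000e-02 -3.00000e-04
  0.00000e+00]
tcp_pos [ 0.2056 -0.5365  0.2385]
orientation [-8.000e-04  9.833e-01  1.819e-01 -0.000e+00]
wrist_force [ 0.8905 -0.249  -0.5111]
ft_torque [ 0.0186 -0.0348 -0.0031]
finger_gap 0.0853
scene {'fx': 582.494743626936, 'fy': 582.494743626936, 'cx': 316.24438389914866, 'cy': 232.9468775554124, 'k1': -0.08649906100985764, 'world_from_camera': array([[-0.57437292,  0.4615838 , -0.67604448,  1.36404959],
       [ 0.81858613,  0.32743766, -0.47191241,  0.57400533],
       [ 0.0035353 , -0.82445435, -0.56591743,  0.78967526],
       [ 0.        ,  0.        ,  0.        ,  1.        ]])}
top {'fx': 494.74600361828817, 'fy': 494.74600361828817, 'cx': 314.1927081560758, 'cy': 237.91983631775736, 'k1': -0.029832967804000094, 'world_from_camera': array([[ 1.72942410e-02, -9.97567477e-01,  6.75280473e-02,
         4.57741385e-01],
       [-9.99728521e-01, -1.83073388e-02, -1.44126751e-02,
        -9.08476374e-04],
       [ 1.56138748e-02, -6.72604586e-02, -9.97613271e-01,
         1.16450125e+00],
       [ 0.00000000e+00,  0.00000000e+00,  0.00000000e+00,
         1.00000000e+00]])}
```

View pics/a_scene.png

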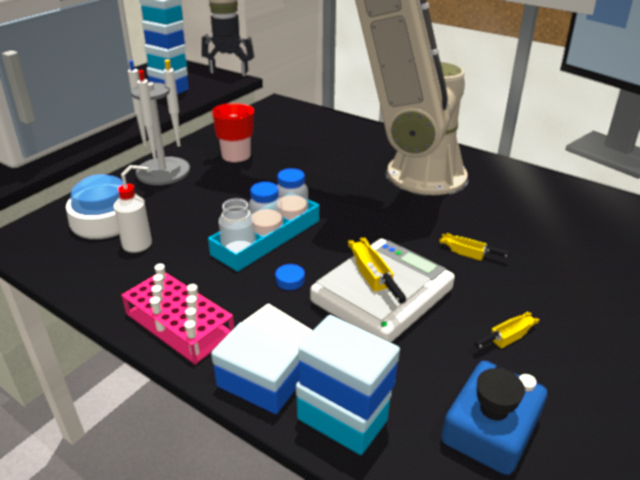

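View pics/a_top.png

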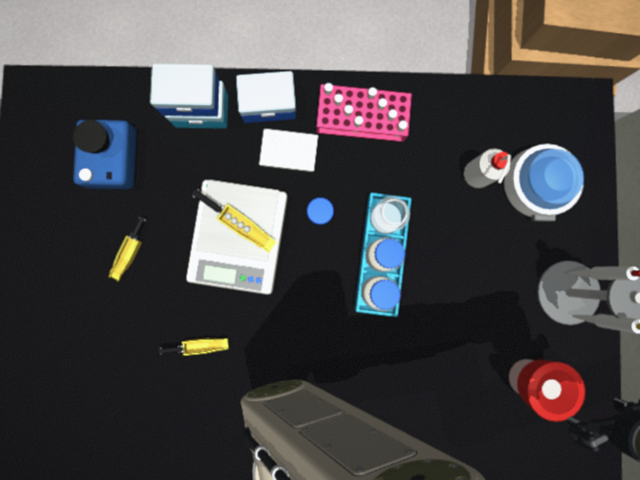

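The scene view shows the scoop with balls on the balance (~375,265) and the open bottle at the far end of the rack (~236,215). In the top view the scoop's handle is at (208,200), its lip at (270,243), the mouth at about (392,214) and the balance at (238,237). The smaller scoops at (127,250) and (200,346) are decoys.

Run:
```python
from h import *
for n in("top","scene"):
    p,d=load("a",n); P=cloud(n,d); hsv=cv2.cvtColor(p,cv2.COLOR_RGB2HSV)
    m=cv2.inRange(hsv,(18,120,80),(35,255,255))
    k,l,st,c=cv2.connectedComponentsWithStats(m)
    i=1+np.argmin(abs(c[1:]-np.array([245,222] if n=="top" else [372,265])).sum(1)-0*st[1:,4]+1e3*(st[1:,4]<150))
    q=P[l==i]; q=q[~np.isnan(q[:,0])]
    print(n,"yellow",st[i],"z pct",np.percentile(q[:,2],[2,25,50,75,98]).round(4),"med",np.median(q,0).round(4))
    r=cv2.minAreaRect(np.float32(q[:,:2]*1000)); print(" rect mm",r)
    # points near scoop above z .095 & dark = handle
    V=hsv[:,:,2]; c0=np.median(q,0)
    hm=(V<70)&(P[:,:,2]>.09)&(P[:,:,2]<.13)&(np.hypot(P[:,:,0]-c0[0],P[:,:,1]-c0[1])<.17)
    h=P[hm]; print(" handle n",len(h),np.median(h,0).round(4),cv2.minAreaRect(np.float32(h[:,:2]*1000)),"ztop",np.percentile(h[:,2],[50,90]).round(4))
    # pan/balance: 
    b=(hsv[:,:,1]<40)&(V>120)&(abs(P[:,:,2]-.068)<.006)&(np.hypot(P[:,:,0]-c0[0],P[:,:,1]-c0[1])<.15)
    h=P[b]; print(" pan n",len(h),cv2.minAreaRect(np.float32(h[:,:2]*1000)),np.median(h[:,2]))
    # rack colour
    rk=cv2.inRange(hsv,(85,120,80),(98,255,255))>0
    rk&=(abs(P[:,:,2]-.046)<.008)&(P[:,:,0]>.3)&(P[:,:,1]<0)&(P[:,:,1]>-.3)
    h=P[rk]; print(" rack n",len(h),cv2.minAreaRect(np.float32(h[:,:2]*1000)))
    bl=cv2.inRange(hsv,(102,120,80),(120,255,255))>0
    bl&=(P[:,:,2]>.12)&(P[:,:,2]<.15)&(P[:,:,1]<0)&(P[:,:,1]>-.3)&(P[:,:,0]<.6)
    k,l,st,c=cv2.connectedComponentsWithStats(bl.astype(np.uint8))
    for j in range(1,k):
        if st[j,4]>80: h=P[l==j]; print(" cap",st[j,4],cv2.minEnclosingCircle(np.float32(h[:,:2]*1000)),np.median(h[:,2]))
p,_=load("a","top")
A=cv2.resize(p[185:265,350:430],(480,480),interpolation=3); B=cv2.resize(p[175:265,180:290],(0,0),fx=3,fy=3,interpolation=3)
S,_=load("a","scene"); C=cv2.resize(S[190:260,200:275],(0,0),fx=4,fy=4,interpolation=3)
o=np.zeros((560,800,3),np.uint8); o[:480,:480]=A; o[:270,480:800]=B[:,:320]; o[280:560,490:790]=C
cv2.imwrite("pics/b.png",o[:,:,::-1])
```

```text
top yellow [217 205  58  47 809] z pct [0.0701 0.0764 0.0828 0.0933 0.1059] med [0.5458 0.1275 0.0828]
 rect mm ((547.645263671875, 129.99102783203125), (131.3468475341797, 38.48097610473633), 55.97909927368164)
 handle n 195 [0.6065 0.2174 0.1102] ((606.3118286132812, 215.8560333251953), (73.9074935913086, 16.98874282836914), 60.36178970336914) ztop [0.1102 0.1128]
 pan n 3829 ((570.0553588867188, 154.75009155273438), (161.02542114257812, 160.08372497558594), 82.3027572631836) 0.06774073028019578
 rack n 656 ((501.2633056640625, -175.84161376953125), (93.22818756103516, 270.584228515625), 83.68960571289062)
 cap 673 ((500.290283203125, -174.49505615234375), 31.538127899169922) 0.13181618780953896
 cap 682 ((413.0860290527344, -166.12841796875), 31.716236114501953) 0.1319155969611293
scene yellow [ 348  237   46   55 1093] z pct [-1.00e-04  7.98e-02  8.87e-02  9.69e-02  1.06e-01] med [0.5466 0.1331 0.0887]
 rect mm ((499.9876403808594, 94.28541564941406), (300.6954650878906, 68.92652893066406), 39.97771453857422)
 handle n 221 [0.6141 0.222  0.1093] ((611.4303588867188, 220.37986755371094), (75.0826644897461, 11.969195365905762), 55.9760627746582) ztop [0.1093 0.1124]
 pan n 2882 ((569.8529663085938, 157.65597534179688), (162.13662719726562, 165.08151245117188), 82.1311264038086) 0.06823894349979726
 rack n 535 ((500.6925964355469, -170.4322967529297), (96.6510009765625, 277.09173583984375), 82.76888275146484)
 cap 344 ((414.6841125488281, -160.53599548339844), 33.258522033691406) 0.12989855051056687
 cap 386 ((501.3253479003906, -171.6477508544922), 32.55604934692383) 0.13020164154105063
```

View pics/b.png

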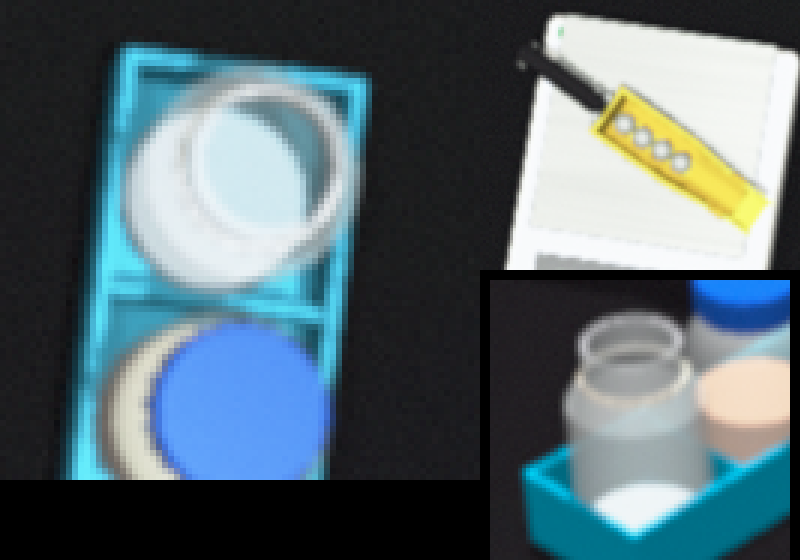

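```bash
cat >> h.py <<'E'
from scipy.spatial.transform import Rotation as Ro
def pose(s=None):
    s=s or env.get_state(); q=np.array(s["orientation"]); return np.array(s["tcp_pos"]),Ro.from_quat(q[[1,2,3,0]])
def toolR(yaw,tilt=0):  # scoop yaw (deg), tilt spout-down (deg); tool x=-scoop x, tool y=scoop y
    S=Ro.from_euler("ZY",[yaw,tilt],degrees=True)
    return S*Ro.from_matrix(np.diag([-1.,1,-1]))
def rows(pt,Rt,n,p0=None,R0=None):
    if p0 is None: p0,R0=pose()
    w=(R0.inv()*Rt).as_rotvec()/n
    M=sum((R0*Ro.from_rotvec(w*k)).as_matrix() for k in range(n))
    dp=np.linalg.solve(M,np.array(pt)-p0)
    print("n",n,"dp",dp.round(5),"deg",np.degrees(w).round(3)); return dp,w
E
python3 - <<'E'
from h import *
o1,d1=rays("top",[[394.9,211.3]]); o2,d2=rays("scene",[[234.9,205.9]])
A=np.c_[d1[0],-d2[0]]; t=np.linalg.lstsq(A,o2-o1,rcond=None)[0]
print("mouth",o1+d1[0]*t[0],o2+d2[0]*t[1],"top@.126",onplane("top",[[394.9,211.3]],.126))
p,R=pose(); print(p,R.as_matrix().round(3))
a=rows([.6057,.2157,.22],toolR(-124.2),24)
E
```

```text
mouth [ 0.58785285 -0.1861608   0.12480962] [ 0.58637036 -0.18416528  0.12426853] top@.126 [[ 0.58770388 -0.1859487   0.126     ]]
[ 0.20557426 -0.53653239  0.23845901] [[ 0.934  0.358 -0.   ]
 [ 0.358 -0.934  0.002]
 [ 0.    -0.002 -1.   ]]
n 24 dp [ 0.03285 -0.01486  0.00079] deg [-0.004 -0.002 -1.452]
```

Call:
play_rows([
  {"claw":0,"dp":[0.0328,-0.0149,0.0008],"angular":[0,0,-1.45]},
  {"claw":0,"dp":[0.0328,-0.0149,0.0008],"angular":[0,0,-1.45]},
  {"claw":0,"dp":[0.0328,-0.0149,0.0008],"angular":[0,0,-1.45]},
  {"claw":0,"dp":[0.0328,-0.0149,0.0008],"angular":[0,0,-1.45]},
  {"claw":0,"dp":[0.0328,-0.0149,0.0008],"angular":[0,0,-1.45]},
  {"claw":0,"dp":[0.0328,-0.0149,0.0008],"angular":[0,0,-1.45]},
  {"claw":0,"dp":[0.0328,-0.0149,0.0008],"angular":[0,0,-1.45]},
  {"claw":0,"dp":[0.0328,-0.0149,0.0008],"angular":[0,0,-1.45]},
])

```text
clock: 0.77
tcp_pos: [0.3895, -0.3134, 0.2325]
orientation: [-0.0, 0.96, 0.281, -0.0]
wrist_force: [1.2, 0.1, -0.0]
finger_gap: 0.0854
```

Call:
play_rows([
  {"claw":0,"dp":[0.0328,-0.0149,0.0008],"angular":[0,0,-1.45]},
  {"claw":0,"dp":[0.0328,-0.0149,0.0008],"angular":[0,0,-1.45]},
  {"claw":0,"dp":[0.0328,-0.0149,0.0008],"angular":[0,0,-1.45]},
  {"claw":0,"dp":[0.0328,-0.0149,0.0008],"angular":[0,0,-1.45]},
  {"claw":0,"dp":[0.0328,-0.0149,0.0008],"angular":[0,0,-1.45]},
  {"claw":0,"dp":[0.0328,-0.0149,0.0008],"angular":[0,0,-1.45]},
  {"claw":0,"dp":[0.0328,-0.0149,0.0008],"angular":[0,0,-1.45]},
  {"claw":0,"dp":[0.0328,-0.0149,0.0008],"angular":[0,0,-1.45]},
])

```text
clock: 1.43
tcp_pos: [0.5239, -0.0591, 0.2261]
orientation: [-0.0, 0.926, 0.376, -0.0]
wrist_force: [-0.2, -0.0, -0.1]
finger_gap: 0.0856
```

Call:
play_rows([
  {"claw":0,"dp":[0.0328,-0.0149,0.0008],"angular":[0,0,-1.45]},
  {"claw":0,"dp":[0.0328,-0.0149,0.0008],"angular":[0,0,-1.45]},
  {"claw":0,"dp":[0.0328,-0.0149,0.0008],"angular":[0,0,-1.45]},
  {"claw":0,"dp":[0.0328,-0.0149,0.0008],"angular":[0,0,-1.45]},
  {"claw":0,"dp":[0.0328,-0.0149,0.0008],"angular":[0,0,-1.45]},
  {"claw":0,"dp":[0.0328,-0.0149,0.0008],"angular":[0,0,-1.45]},
  {"claw":0,"dp":[0.0328,-0.0149,0.0008],"angular":[0,0,-1.45]},
  {"claw":0,"dp":[0.0328,-0.0149,0.0008],"angular":[0,0,-1.45]},
])

```text
clock: 2.1
tcp_pos: [0.6045, 0.217, 0.2194]
orientation: [-0.0, 0.884, 0.468, -0.0]
wrist_force: [0.8, -0.6, 0.3]
finger_gap: 0.0857
```

Run:
```python
from h import *
p,R=pose(); print(p,R.as_matrix().round(3),env.get_state()["joint_pos"])
rows([.6057,.2157,.16],toolR(-124.2),8)
```

```text
[0.60452106 0.21695238 0.21936003] [[ 0.562  0.827 -0.001]
 [ 0.827 -0.562 -0.   ]
 [-0.001 -0.001 -1.   ]] [ 2.19758736e-01  4.53429868e-01  2.03904090e-01  1.32219673e+00
 -1.62122221e-04  2.38693716e+00]
n 8 dp [-4.00e-05  2.10e-04  7.42e-03] deg [-0.004  0.006  0.004]
```

Call:
play_rows([
  {"claw":0,"dp":[0,0,0.012],"angular":[0,0,0]},
  {"claw":0,"dp":[0,0,0.012],"angular":[0,0,0]},
  {"claw":0,"dp":[0,0,0.012],"angular":[0,0,0]},
  {"claw":0,"dp":[0,0,0.012],"angular":[0,0,0]},
  {"claw":0,"dp":[0,0,0.012],"angular":[0,0,0]},
  {"claw":0,"dp":[0,0,0.012],"angular":[0,0,0]},
  {"claw":0,"dp":[0,0,0.012],"angular":[0,0,0]},
  {"claw":0,"dp":[0,0,0.012],"angular":[0,0,0]},
])

```text
clock: 2.77
tcp_pos: [0.6041, 0.2151, 0.1229]
orientation: [-0.0, 0.884, 0.468, -0.001]
wrist_force: [0.6, -0.3, 0.2]
finger_gap: 0.0852
```

Call:
play_rows([
  {"claw":0,"dp":[0,0,0.008],"angular":[0,0,0]},
  {"claw":0,"dp":[0,0,0.008],"angular":[0,0,0]},
  {"claw":0,"dp":[0,0,0.008],"angular":[0,0,0]},
  {"claw":0,"dp":[0,0,0.004],"angular":[0,0,0]},
  {"claw":0,"dp":[0,0,0.002],"angular":[0,0,0]},
  {"claw":0,"dp":[0,0,0.001],"angular":[0,0,0]},
  {"claw":0,"dp":[0,0,0],"angular":[0,0,0]},
  {"claw":0,"dp":[0,0,0],"angular":[0,0,0]},
])

```text
clock: 3.43
tcp_pos: [0.6049, 0.2153, 0.0936]
orientation: [0.0, 0.884, 0.468, 0.0]
wrist_force: [-0.5, -0.1, -0.3]
finger_gap: 0.0855
```

Run:
```python
from h import *
cap("c"); print(pose()[0])
T,_=load("c","top"); S,_=load("c","scene")
o=np.zeros((400,800,3),np.uint8); o[:,:400]=cv2.resize(T[160:260,180:280],(400,400),interpolation=3); o[:,400:]=cv2.resize(S[220:320,330:430],(400,400),interpolation=3)
cv2.imwrite("pics/c.png",o[:,:,::-1])
```

```text
[0.60491193 0.2152666  0.09366766]
```

View pics/c.png

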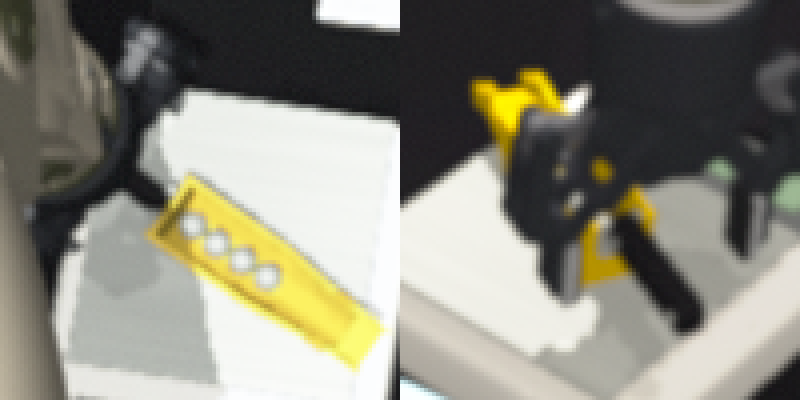

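The handle bar (scene crop ~650,270) lies between the open fingers (570,270 / 745,220), so I close.

Call:
play_rows([
  {"claw":60,"dp":[0,0,0.001],"angular":[0,0,0]},
  {"claw":100,"dp":[0,0,0.001],"angular":[0,0,0]},
  {"claw":130,"dp":[0,0,0],"angular":[0,0,0]},
  {"claw":150,"dp":[0,0,0],"angular":[0,0,0]},
  {"claw":170,"dp":[0,0,0],"angular":[0,0,0]},
  {"claw":190,"dp":[0,0,0],"angular":[0,0,0]},
  {"claw":210,"dp":[0,0,0],"angular":[0,0,0]},
  {"claw":255,"dp":[0,0,0],"angular":[0,0,0]},
], force=25)

```text
clock: 4.2
tcp_pos: [0.6046, 0.2152, 0.0912]
orientation: [0.0, 0.884, 0.468, 0.0]
wrist_force: [1.6, -1.1, 0.5]
finger_gap: 0.0159
```

Call:
play_rows([
  {"claw":255,"dp":[0,0,0],"angular":[0,0,0]},
  {"claw":255,"dp":[0,0,0],"angular":[0,0,0]},
  {"claw":255,"dp":[0,0,0],"angular":[0,0,0]},
  {"claw":255,"dp":[0,0,0],"angular":[0,0,0]},
  {"claw":255,"dp":[0,0,0],"angular":[0,0,0]},
  {"claw":255,"dp":[0,0,0],"angular":[0,0,0]},
  {"claw":255,"dp":[0,0,0],"angular":[0,0,0]},
  {"claw":255,"dp":[0,0,0],"angular":[0,0,0]},
], force=100)

```text
clock: 4.87
tcp_pos: [0.6047, 0.2152, 0.0913]
orientation: [0.0, 0.884, 0.468, 0.0]
wrist_force: [-0.2, -0.1, 3.9]
finger_gap: 0.0145
```

Run:
```python
from h import *
cap("d"); s=env.get_state(); print(pose()[0],s["wrist_force"],s["ft_torque"],s["finger_gap"])
p,d=load("d","top"); P=cloud("top",d); hsv=cv2.cvtColor(p,cv2.COLOR_RGB2HSV)
m=(cv2.inRange(hsv,(18,120,80),(35,255,255))>0)&(P[:,:,2]>.068)
q=P[m]; print(cv2.minAreaRect(np.float32(q[:,:2]*1000)))
```

```text
[0.60475879 0.21521738 0.09131481] [-0.10662739 -0.29458775  4.31136621] [-0.041899    0.00942536 -0.00804847] 0.014301865152522106
((391.408447265625, -176.96578979492188), (811.3265380859375, 199.81399536132812), 73.69739532470703)
```

Call:
play_rows([
  {"claw":255,"dp":[0,0,-0.002],"angular":[0,0,0]},
  {"claw":255,"dp":[0,0,-0.004],"angular":[0,0,0]},
  {"claw":255,"dp":[0,0,-0.007],"angular":[0,0,0]},
  {"claw":255,"dp":[0,0,-0.01],"angular":[0,0,0]},
  {"claw":255,"dp":[0,0,-0.01],"angular":[0,0,0]},
  {"claw":255,"dp":[0,0,-0.01],"angular":[0,0,0]},
  {"claw":255,"dp":[0,0,-0.01],"angular":[0,0,0]},
  {"claw":255,"dp":[0,0,-0.01],"angular":[0,0,0]},
])

```text
clock: 5.63
tcp_pos: [0.6048, 0.2152, 0.1556]
orientation: [0.0, 0.884, 0.468, 0.0]
wrist_force: [-0.2, -0.1, -3.7]
finger_gap: 0.0145
```

Call:
play_rows([
  {"claw":255,"dp":[0,0,-0.01],"angular":[0,0,0]},
  {"claw":255,"dp":[0,0,-0.008],"angular":[0,0,0]},
  {"claw":255,"dp":[0,0,-0.006],"angular":[0,0,0]},
  {"claw":255,"dp":[0,0,-0.003],"angular":[0,0,0]},
  {"claw":255,"dp":[0,0,0],"angular":[0,0,0]},
  {"claw":255,"dp":[0,0,0],"angular":[0,0,0]},
  {"claw":255,"dp":[0,0,0],"angular":[0,0,0]},
  {"claw":255,"dp":[0,0,0],"angular":[0,0,0]},
])

```text
clock: 6.3
tcp_pos: [0.6042, 0.2151, 0.1803]
orientation: [-0.0, 0.884, 0.468, -0.001]
wrist_force: [-0.3, -0.4, -2.6]
finger_gap: 0.0149
```

```bash
cat >> h.py <<'E'
def scoopinfo(tag):
    # yellow cloud in scoop-aligned frame at current TCP
    p0,R0=pose(); 
    for n in("top","scene"):
        p,d=load(tag,n); P=cloud(n,d); hsv=cv2.cvtColor(p,cv2.COLOR_RGB2HSV)
        m=(cv2.inRange(hsv,(18,120,80),(35,255,255))>0)&(np.linalg.norm(P-p0,axis=2)<.24)&(P[:,:,2]>.08)
        q=R0.inv().apply(P[m]-p0)*[-1,1,-1]*1000  # scoop-like axes: x to spout, z up, mm from TCP
        r=cv2.minAreaRect(np.float32(q[:,:2]))
        print(n,m.sum(),"rect",np.round(r[0],1),np.round(r[1],1),round(r[2],1),"x",np.percentile(q[:,0],[1,99]).round(1),"z",np.percentile(q[:,2],[1,50,99]).round(1))
        f=q[q[:,0]>q[:,0].max()-14]; print("  lip y",np.percentile(f[:,1],[2,50,98]).round(1),"z",np.median(f[:,2]).round(1))
E
python3 - <<'E'
from h import *
cap("e"); s=env.get_state(); print(pose()[0],s["wrist_force"],s["ft_torque"],s["finger_gap"])
scoopinfo("e"); print(pose()[1].as_matrix().round(3))
T,_=load("e","top"); S,_=load("e","scene")
o=np.zeros((400,800,3),np.uint8); o[:,:400]=cv2.resize(T[160:260,180:280],(400,400),interpolation=3); o[:,400:]=cv2.resize(S[190:290,310:410],(400,400),interpolation=3)
cv2.imwrite("pics/e.png",o[:,:,::-1])
E
```

```text
[0.60426352 0.21510624 0.18046678] [-0.65784659  0.19394641 -3.23339156] [ 1.19874956e-01 -1.45180772e-01  1.00333667e-04] 0.014439811842882526
top 984 rect [1.03e+02 1.00e-01] [133.8  39.4] 0.3 x [ 37.7 166.8] z [-22.1  -9.   14.6]
  lip y [-12.4   0.   13. ] z -1.3
scene 803 rect [73.2  5.5] [ 73.2 197.4] 73.1 x [-12.7 168. ] z [-23.    0.6  89. ]
  lip y [-15.4  -3.9  14.4] z 0.3
[[ 0.563  0.827 -0.001]
 [ 0.827 -0.563 -0.   ]
 [-0.001 -0.001 -1.   ]]
```

View pics/e.png

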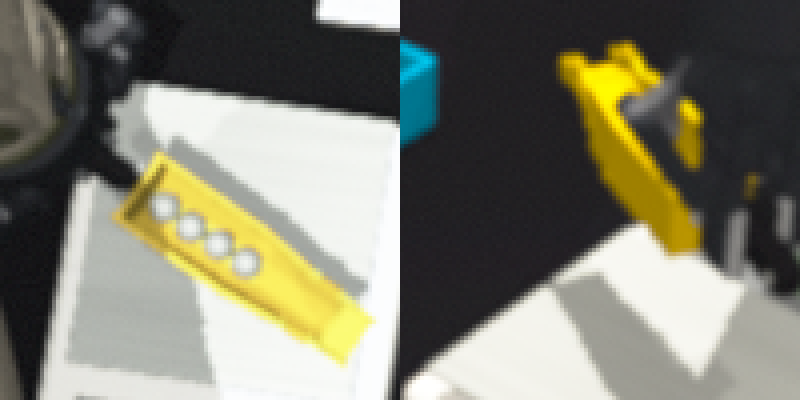

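Run:
```python
from h import *
rows([.6033,-.0051,.180],toolR(-95),20)
```

```text
n 20 dp [-1.045e-02  3.830e-03  3.000e-05] deg [-0.002  0.002 -1.462]
```

Call:
play_rows([
  {"claw":255,"dp":[-0.0026,0.001,0],"angular":[0,0,-0.37]},
  {"claw":255,"dp":[-0.0052,0.0019,0],"angular":[0,0,-0.73]},
  {"claw":255,"dp":[-0.0078,0.0029,0],"angular":[0,0,-1.1]},
  {"claw":255,"dp":[-0.0105,0.0038,0],"angular":[0,0,-1.46]},
  {"claw":255,"dp":[-0.0105,0.0038,0],"angular":[0,0,-1.46]},
  {"claw":255,"dp":[-0.0105,0.0038,0],"angular":[0,0,-1.46]},
  {"claw":255,"dp":[-0.0105,0.0038,0],"angular":[0,0,-1.46]},
  {"claw":255,"dp":[-0.0105,0.0038,0],"angular":[0,0,-1.46]},
])

```text
clock: 7.07
tcp_pos: [0.5914, 0.1429, 0.1811]
orientation: [0.0, 0.842, 0.54, -0.0]
wrist_force: [0.3, 0.3, -3.6]
finger_gap: 0.0145
```

Call:
play_rows([
  {"claw":255,"dp":[-0.0105,0.0038,0],"angular":[0,0,-1.46]},
  {"claw":255,"dp":[-0.0105,0.0038,0],"angular":[0,0,-1.46]},
  {"claw":255,"dp":[-0.0105,0.0038,0],"angular":[0,0,-1.46]},
  {"claw":255,"dp":[-0.0105,0.0038,0],"angular":[0,0,-1.46]},
  {"claw":255,"dp":[-0.0105,0.0038,0],"angular":[0,0,-1.46]},
  {"claw":255,"dp":[-0.0105,0.0038,0],"angular":[0,0,-1.46]},
  {"claw":255,"dp":[-0.0105,0.0038,0],"angular":[0,0,-1.46]},
  {"claw":255,"dp":[-0.0105,0.0038,0],"angular":[0,0,-1.46]},
])

```text
clock: 7.73
tcp_pos: [0.5918, 0.0538, 0.1811]
orientation: [-0.0, 0.782, 0.623, -0.0]
wrist_force: [0.6, 1.2, -3.4]
finger_gap: 0.0142
```

Call:
play_rows([
  {"claw":255,"dp":[-0.0105,0.0038,0],"angular":[0,0,-1.46]},
  {"claw":255,"dp":[-0.0105,0.0038,0],"angular":[0,0,-1.46]},
  {"claw":255,"dp":[-0.0094,0.0034,0],"angular":[0,0,-1.31]},
  {"claw":255,"dp":[-0.0084,0.003,0],"angular":[0,0,-1.17]},
  {"claw":255,"dp":[-0.0073,0.0027,0],"angular":[0,0,-1.02]},
  {"claw":255,"dp":[-0.0052,0.0019,0],"angular":[0,0,-0.73]},
  {"claw":255,"dp":[-0.0042,0.0015,0],"angular":[0,0,-0.58]},
  {"claw":255,"dp":[-0.002,0.0008,0],"angular":[0,0,-0.29]},
])

```text
clock: 8.4
tcp_pos: [0.6031, -0.0061, 0.181]
orientation: [-0.0, 0.737, 0.675, -0.0]
wrist_force: [-0.5, -0.0, -2.5]
finger_gap: 0.0146
```

Run:
```python
from h import *
rows([.6033,-.0051,.137],toolR(-95),8); s=env.get_state(); print(pose()[0],s["wrist_force"],s["joint_pos"])
```

```text
n 8 dp [1.20e-04 2.00e-05 5.51e-03] deg [-0.001  0.001 -0.005]
[ 0.60308967 -0.00608106  0.18104534] [-0.47231455 -0.02861385 -2.51068831] [-1.43061688e-01  3.89063079e-01  1.16904287e-02  1.19355334e+00
 -1.16060062e-04  1.51565516e+00]
```

Call:
play_rows([
  {"claw":255,"dp":[0,0,0.003],"angular":[0,0,0]},
  {"claw":255,"dp":[0,0,0.007],"angular":[0,0,0]},
  {"claw":255,"dp":[0,0,0.009],"angular":[0,0,0]},
  {"claw":255,"dp":[0,0,0.009],"angular":[0,0,0]},
  {"claw":255,"dp":[0,0,0.008],"angular":[0,0,0]},
  {"claw":255,"dp":[0,0,0.005],"angular":[0,0,0]},
  {"claw":255,"dp":[0,0,0.002],"angular":[0,0,0]},
  {"claw":255,"dp":[0,0,0],"angular":[0,0,0]},
])

```text
clock: 9.07
tcp_pos: [0.6026, -0.0052, 0.1371]
orientation: [-0.001, 0.737, 0.675, -0.001]
wrist_force: [-0.0, 0.1, -2.7]
finger_gap: 0.0145
```

Run:
```python
from h import *
cap("f"); s=env.get_state(); print(pose()[0],s["wrist_force"],s["ft_torque"])
scoopinfo("f")
T,_=load("f","top"); S,_=load("f","scene")
o=np.zeros((400,800,3),np.uint8); o[:,:400]=cv2.resize(T[180:245,355:420],(400,400),interpolation=3); o[:,400:]=cv2.resize(S[165:245,215:295],(400,400),interpolation=3)
cv2.imwrite("pics/f.png",o[:,:,::-1])
```

```text
[ 0.60336923 -0.00538011  0.13825143] [-0.55449124 -0.54746366 -2.74194811] [ 0.21282638 -0.02938534  0.02021116]
top 710 rect [119.9  -1. ] [40.6 97.7] 89.4 x [ 74.2 167.1] z [-23.1  -5.6  14.2]
  lip y [-15.3  -0.3  12. ] z -1.1
scene 1036 rect [98.3  3.1] [ 65.5 206.2] 71.4 x [ 10.7 169.1] z [-24.4  -4.   13.9]
  lip y [-56.4 -18.8 -16.1] z -22.5
```

View pics/f.png

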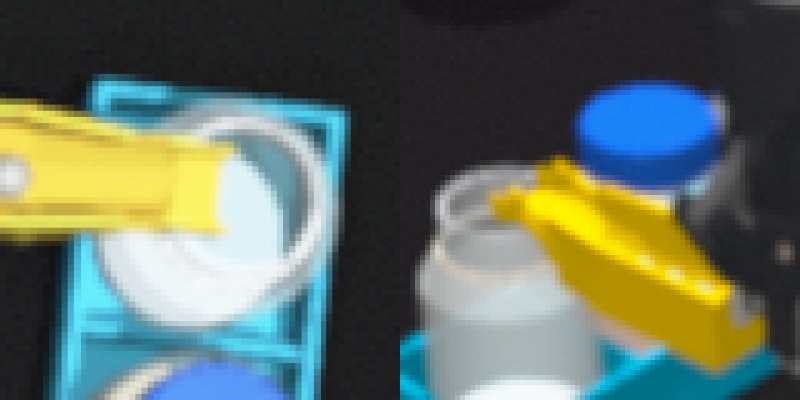

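Run:
```python
from h import *
A,_=load("a","top"); F,_=load("f","top")
g=lambda I:I.astype(int)
print("a row 211 R", A[209:214,376:414,0].mean(0).astype(int)); print("a col 395", A[192:232,393:398,0].mean(1).astype(int))
print("f row R", F[209:214,376:414,0].mean(0).astype(int)); print("f row B", F[209:214,376:414,2].mean(0).astype(int))
hsv=cv2.cvtColor(F,cv2.COLOR_RGB2HSV); m=cv2.inRange(hsv,(18,120,80),(35,255,255))
for v in range(200,220): 
    x=np.where(m[v,350:420])[0]; print(v, x.max()+350 if len(x) else None,end="; ")
print(onplane("top",[[393.5,210],[394.9,211.3]],.126), onplane("top",[[391,210]],.1352))
```

```text
a row 211 R [228 227 224 217 205 201 224 229 218 210 210 210 209 209 209 209 208 209
 209 209 208 200 181 147 111  96  90  88 108 159 194 186 153 109  53  25
  26  28]
a col 395 [ 26  26  26  51  99 132 155 195 195 149 110 100 103 120 148 173 191 202
 207 209 209 209 209 209 210 210 209 210 209 211 220 230 230 233 231 222
 212 202 178 138]
f row R [245 245 245 246 245 242 242 249 251 252 252 252 252 251 245 229 222 222
 222 222 222 214 194 158 119 102  98  94 116 171 209 199 165 118  58  26
  28  28]
f row B [ 88  88  89  89  88  86  86  94  99 100 100  98  99 124 197 243 247 247
 247 247 247 243 230 207 178 163 151 132 135 180 221 227 224 180  91  29
  29  31]
200 370; 201 374; 202 381; 203 385; 204 391; 205 390; 206 389; 207 389; 208 389; 209 389; 210 389; 211 389; 212 389; 213 388; 214 388; 215 389; 216 389; 217 389; 218 364; 219 None; [[ 0.59041721 -0.18295362  0.126     ]
 [ 0.58770388 -0.1859487   0.126     ]] [[ 0.58913759 -0.17606937  0.1352    ]]
```

Call:
play_rows([
  {"claw":255,"dp":[-0.001,-0.0007,0.0015],"angular":[0,0,0]},
  {"claw":255,"dp":[0,0,0.0015],"angular":[0,0,0]},
  {"claw":255,"dp":[0,0,0.001],"angular":[0,0,0]},
  {"claw":255,"dp":[0,0,0.001],"angular":[0,0,0]},
  {"claw":255,"dp":[0,0,0.0005],"angular":[0,0,0]},
  {"claw":255,"dp":[0,0,0],"angular":[0,0,0]},
  {"claw":255,"dp":[0,0,0],"angular":[0,0,0]},
  {"claw":255,"dp":[0,0,0],"angular":[0,0,0]},
])

```text
clock: 9.83
tcp_pos: [0.6025, -0.0064, 0.1327]
orientation: [0.0, 0.738, 0.675, 0.0]
wrist_force: [0.3, -0.5, -1.9]
finger_gap: 0.0146
```

```bash
cat >> h.py <<'E'
def avg(n=4):
    L=[]
    for i in range(n):
        env.read_camera("top"); s=env.get_state(); p,R=pose(s); L.append(np.r_[p*1000,s["wrist_force"],s["ft_torque"]])
    L=np.array(L); print("clock",s["clock"],"tcp mm",L.mean(0)[:3].round(2),"F",L.mean(0)[3:6].round(2),"M",L.mean(0)[6:].round(3),"sd",L.std(0).round(3)[2:7]); return R
E
python3 -c "
from h import *
avg()"
```

```text
clock 10.0333 tcp mm [602.46  -6.34 132.66] F [ 0.16  0.11 -2.76] M [ 0.127 -0.027  0.011] sd [0.012 0.256 0.342 0.234 0.028]
```

Call:
play_rows([
  {"claw":255,"dp":[0,0,0.0005],"angular":[0,0,0]},
  {"claw":255,"dp":[0,0,0],"angular":[0,0,0]},
  {"claw":255,"dp":[0,0,0],"angular":[0,0,0]},
  {"claw":255,"dp":[0,0,0],"angular":[0,0,0]},
  {"claw":255,"dp":[0,0,0],"angular":[0,0,0]},
  {"claw":255,"dp":[0,0,0],"angular":[0,0,0]},
  {"claw":255,"dp":[0,0,0],"angular":[0,0,0]},
  {"claw":255,"dp":[0,0,0],"angular":[0,0,0]},
])

```text
clock: 10.7
tcp_pos: [0.6024, -0.0063, 0.1321]
orientation: [0.0, 0.738, 0.675, -0.0]
wrist_force: [0.8, -0.3, -2.0]
finger_gap: 0.0143
```

```bash
python3 -c "
from h import *
avg(6)"
```

```text
clock 11.0 tcp mm [602.43  -6.35 132.09] F [ 0.07 -0.06 -1.57] M [ 0.068 -0.027  0.023] sd [0.009 0.575 0.397 0.237 0.028]
```

Run:
```python
from h import *
cap("g")
T,_=load("g","top"); S,_=load("g","scene")
o=np.zeros((400,800,3),np.uint8); o[:,:400]=cv2.resize(T[180:230,370:420],(400,400),interpolation=3); o[:,400:]=cv2.resize(S[180:230,215:265],(400,400),interpolation=3)
cv2.imwrite("pics/g.png",o[:,:,::-1])
hsv=cv2.cvtColor(T,cv2.COLOR_RGB2HSV); m=cv2.inRange(hsv,(18,120,80),(35,255,255))
print([np.where(m[v,350:420])[0].max()+350 for v in range(204,217)])
print(T[209:214,376:414,2].mean(0).astype(int), T[209:214,376:414,0].mean(0).astype(int))
```

```text
[np.int64(391), np.int64(391), np.int64(390), np.int64(389), np.int64(389), np.int64(389), np.int64(389), np.int64(389), np.int64(389), np.int64(389), np.int64(389), np.int64(389), np.int64(389)]
[ 90  90  91  91  91  90  91  93  99 101 101 100  99 117 182 237 247 247
 247 248 247 243 231 208 179 165 151 134 136 180 222 227 224 181  91  29
  31  30] [248 248 248 248 248 247 247 248 251 252 252 252 252 252 247 233 223 223
 222 223 222 215 194 158 120 103  98  95 116 171 211 200 165 119  59  25
  29  28]
```

View pics/g.png

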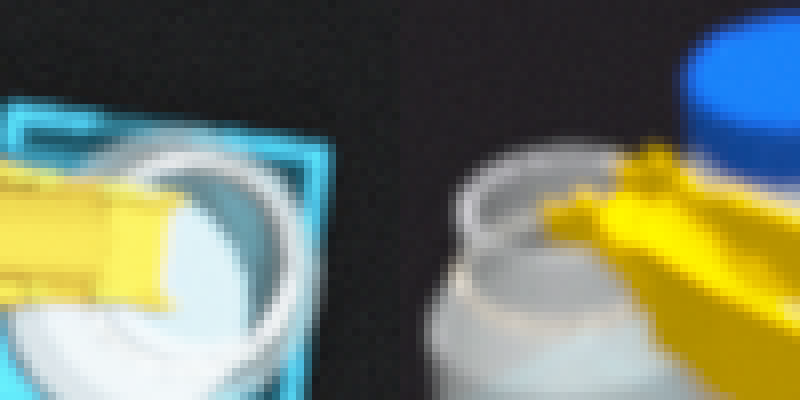

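The top crop shows the lip's tip at about (390,210) with the rim's right side at (406,211), and the tip sits inside the mouth. In the scene view the lip rests at the near rim. I'll check the scoop's pitch before tipping.

Run:
```python
from h import *
for tag in("f","g"):
    p0,R0=pose()
    if tag=="f": p0=np.array([.6030,-.0053,.1376])
    p,d=load(tag,"top"); P=cloud("top",d); hsv=cv2.cvtColor(p,cv2.COLOR_RGB2HSV)
    m=(cv2.inRange(hsv,(18,120,80),(35,255,255))>0)
    q=R0.inv().apply(P[m]-p0)*[-1,1,-1]*1000; q=q[~np.isnan(q[:,0])]
    q[:,0]-=79; 
    for a in range(-10,95,8):
        f=q[(q[:,0]>a)&(q[:,0]<=a+8)&(abs(q[:,1])<30)]
        c=f[abs(f[:,1])<9]; print(tag,a,len(f),"floor",np.median(c[:,2]+23.3).round(1),"wall98",np.percentile(f[:,2]+23.3,96).round(1)) if len(c) else None
```

```text
f -10 26 floor 3.1 wall98 38.2
f -2 53 floor 4.1 wall98 35.9
f 6 62 floor 1.8 wall98 36.7
f 14 57 floor 3.2 wall98 36.7
f 22 63 floor 2.5 wall98 36.1
f 30 81 floor 5.3 wall98 36.8
f 38 78 floor 9.2 wall98 36.7
f 46 67 floor 12.2 wall98 35.2
f 54 61 floor 16.9 wall98 32.8
f 62 58 floor 20.1 wall98 34.1
f 70 52 floor 23.8 wall98 36.9
f 78 49 floor 21.8 wall98 35.8
f 86 21 floor 20.0 wall98 29.5
g -10 17 floor 2.3 wall98 37.0
g -2 53 floor 3.9 wall98 37.9
g 6 60 floor 4.5 wall98 36.7
g 14 60 floor 2.7 wall98 36.5
g 22 63 floor 3.8 wall98 36.9
g 30 79 floor 5.9 wall98 37.6
g 38 75 floor 9.1 wall98 36.7
g 46 69 floor 12.4 wall98 36.6
g 54 58 floor 16.6 wall98 33.9
g 62 59 floor 20.4 wall98 34.1
g 70 50 floor 23.7 wall98 36.3
g 78 48 floor 23.0 wall98 33.2
g 86 21 floor 21.5 wall98 30.6
```

Call:
play_rows([
  {"claw":255,"dp":[-0.0001,0,-0.00284],"angular":[0,1,0]},
  {"claw":255,"dp":[-0.0002,0,-0.00567],"angular":[0,2,0]},
  {"claw":255,"dp":[-0.0002,0,-0.00567],"angular":[0,2,0]},
  {"claw":255,"dp":[-0.0002,0,-0.00567],"angular":[0,2,0]},
  {"claw":255,"dp":[-0.0002,0,-0.00567],"angular":[0,2,0]},
  {"claw":255,"dp":[-0.0001,0,-0.00284],"angular":[0,1,0]},
  {"claw":255,"dp":[0,0,0],"angular":[0,0,0]},
  {"claw":255,"dp":[0,0,0],"angular":[0,0,0]},
])

```text
clock: 11.77
tcp_pos: [0.6021, -0.0098, 0.1601]
orientation: [-0.059, 0.735, 0.672, 0.064]
wrist_force: [-0.4, 0.8, -3.3]
finger_gap: 0.0143
```

```bash
cat >> h.py <<'E'
def piv(p,R): return (p+R.apply([-.1625,0,.0027]))*1000
E
python3 -c "
from h import *
avg(6); p,R=pose(); print('pivot',piv(p,R).round(2),'tilt',np.degrees(np.arcsin(-R.as_matrix()[2,0])*-1).round(2), R.as_matrix().round(3))"
```

```text
clock 12.0667 tcp mm [601.96  -9.11 159.97] F [-0.09 -0.47 -2.09] M [-0.192  0.019  0.001] sd [0.053 0.339 0.299 0.595 0.025]
pivot [ 588.11 -167.93  129.24] tilt 9.98 [[ 0.086  0.996  0.015]
 [ 0.981 -0.087  0.173]
 [ 0.173 -0.    -0.985]]
```

Call:
play_rows([
  {"claw":255,"dp":[-0.0001,0,-0.00284],"angular":[0,1,0]},
  {"claw":255,"dp":[-0.0001,0,-0.00425],"angular":[0,1.5,0]},
  {"claw":255,"dp":[-0.0002,0,-0.00425],"angular":[0,1.5,0]},
  {"claw":255,"dp":[-0.0001,0,-0.00425],"angular":[0,1.5,0]},
  {"claw":255,"dp":[-0.0002,0,-0.00425],"angular":[0,1.5,0]},
  {"claw":255,"dp":[-0.0001,0,-0.00284],"angular":[0,1,0]},
  {"claw":255,"dp":[0,0,0],"angular":[0,0,0]},
  {"claw":255,"dp":[0,0,0],"angular":[0,0,0]},
])

```text
clock: 12.73
tcp_pos: [0.6016, -0.0158, 0.182]
orientation: [-0.106, 0.729, 0.667, 0.115]
wrist_force: [0.3, -0.3, -3.2]
finger_gap: 0.0143
```

```bash
python3 -c "
from h import *
avg(6); p,R=pose(); print('pivot',piv(p,R).round(2),'tilt',np.degrees(np.arcsin(R.as_matrix()[2,0])).round(2)); cap('i')
T,_=load('i','top'); S,_=load('i','scene')
o=np.zeros((400,800,3),np.uint8); o[:,:400]=cv2.resize(T[180:230,350:400],(400,400),interpolation=3); o[:,400:]=cv2.resize(S[160:240,210:290],(400,400),interpolation=3)
cv2.imwrite('pics/i.png',o[:,:,::-1])"
```

```text
clock 13.0333 tcp mm [601.52 -15.15 181.98] F [-0.15  0.08 -2.62] M [-0.323 -0.007  0.036] sd [0.058 0.6   0.418 0.454 0.011]
pivot [ 588.11 -168.11  129.3 ] tilt 17.99
```

View pics/i.png

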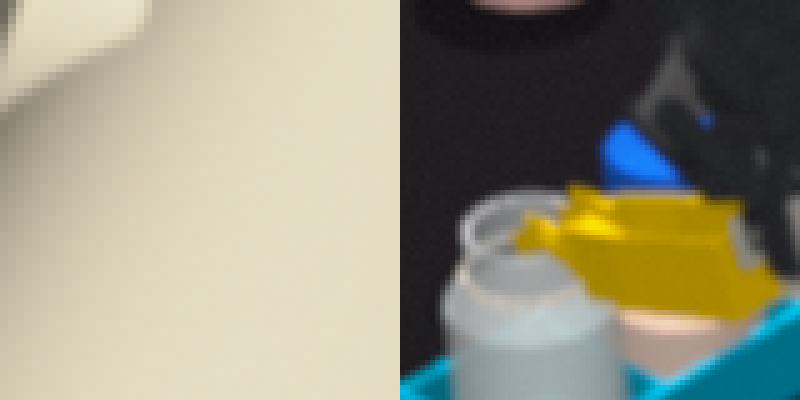

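Call:
play_rows([
  {"claw":255,"dp":[-0.0001,0,-0.0024],"angular":[0,1,0]},
  {"claw":255,"dp":[-0.0001,0,-0.00405],"angular":[0,1.5,0]},
  {"claw":255,"dp":[-0.0002,0,-0.00415],"angular":[0,1.5,0]},
  {"claw":255,"dp":[-0.0001,0,-0.0042],"angular":[0,1.5,0]},
  {"claw":255,"dp":[-0.0002,0,-0.00425],"angular":[0,1.5,0]},
  {"claw":255,"dp":[-0.0001,0,-0.00425],"angular":[0,1.5,0]},
  {"claw":255,"dp":[-0.0002,0,-0.00425],"angular":[0,1.5,0]},
  {"claw":255,"dp":[-0.0001,0,-0.00284],"angular":[0,1,0]},
])

```text
clock: 13.8
tcp_pos: [0.6005, -0.029, 0.2099]
orientation: [-0.17, 0.714, 0.653, 0.185]
wrist_force: [-1.0, 0.5, -2.4]
finger_gap: 0.0145
```

```bash
python3 -c "
from h import *
avg(6); p,R=pose(); print('pivot',piv(p,R).round(2),'tilt',np.degrees(np.arcsin(R.as_matrix()[2,0])).round(2)); cap('j')"
```

```text
clock 14.1 tcp mm [600.51 -28.65 209.54] F [ 0.43 -0.35 -2.88] M [-0.574 -0.003  0.007] sd [0.12  0.183 0.353 0.478 0.033]
pivot [ 588.18 -168.2   128.49] tilt 28.98
```

Call:
play_rows([
  {"claw":255,"dp":[-0.0001,0,-0.0026],"angular":[0,1,0]},
  {"claw":255,"dp":[-0.0001,0,-0.00415],"angular":[0,1.5,0]},
  {"claw":255,"dp":[-0.0002,0,-0.0042],"angular":[0,1.5,0]},
  {"claw":255,"dp":[-0.0001,0,-0.0042],"angular":[0,1.5,0]},
  {"claw":255,"dp":[-0.0002,0,-0.00425],"angular":[0,1.5,0]},
  {"claw":255,"dp":[-0.0001,0,-0.00425],"angular":[0,1.5,0]},
  {"claw":255,"dp":[-0.0002,0,-0.00425],"angular":[0,1.5,0]},
  {"claw":255,"dp":[-0.0001,0,-0.00284],"angular":[0,1,0]},
])

```text
clock: 14.87
tcp_pos: [0.5989, -0.047, 0.2345]
orientation: [-0.232, 0.693, 0.634, 0.253]
wrist_force: [0.5, -0.2, -3.3]
finger_gap: 0.0146
```

```bash
python3 -c "
from h import *
avg(6); p,R=pose(); print('pivot',piv(p,R).round(2),'tilt',np.degrees(np.arcsin(R.as_matrix()[2,0])).round(2)); cap('k')
o=np.zeros((400,800,3),np.uint8)
for i,t in enumerate('jk'):
    S,_=load(t,'scene'); o[:,400*i:400*i+400]=cv2.resize(S[165:265,205:305],(400,400),interpolation=3)
cv2.imwrite('pics/k.png',o[:,:,::-1])"
```

```text
clock 15.1667 tcp mm [598.93 -46.65 234.3 ] F [-0.24 -0.06 -2.15] M [-0.76   0.074 -0.018] sd [0.171 0.126 0.384 0.471 0.029]
pivot [ 588.18 -168.13  128.08] tilt 39.99
```

View pics/k.png

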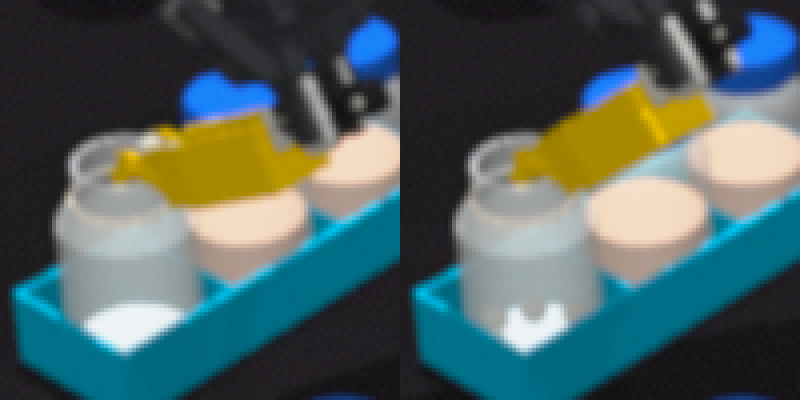

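Call:
play_rows([
  {"claw":255,"dp":[-0.0001,0,-0.0026],"angular":[0,1,0]},
  {"claw":255,"dp":[-0.0001,0,-0.0041],"angular":[0,1.5,0]},
  {"claw":255,"dp":[-0.0002,0,-0.0042],"angular":[0,1.5,0]},
  {"claw":255,"dp":[-0.0001,0,-0.00425],"angular":[0,1.5,0]},
  {"claw":255,"dp":[-0.0002,0,-0.00425],"angular":[0,1.5,0]},
  {"claw":255,"dp":[-0.0001,0,-0.00284],"angular":[0,1,0]},
  {"claw":255,"dp":[0,0,0],"angular":[0,0,0]},
  {"claw":255,"dp":[0,0,0],"angular":[0,0,0]},
])

```text
clock: 15.93
tcp_pos: [0.5976, -0.0621, 0.2498]
orientation: [-0.275, 0.674, 0.617, 0.3]
wrist_force: [0.0, 0.1, -2.7]
finger_gap: 0.0146
```

```bash
python3 -c "
from h import *
avg(6); p,R=pose(); print('pivot',piv(p,R).round(2),'tilt',np.degrees(np.arcsin(R.as_matrix()[2,0])).round(2)); cap('l')
o=np.zeros((500,800,3),np.uint8)
S,_=load('l','scene'); o[:,:500]=cv2.resize(S[165:265,200:300],(500,500),interpolation=3)
o[:300,500:]=cv2.resize(S[230:260,215:245],(300,300),interpolation=3)
cv2.imwrite('pics/l.png',o[:,:,::-1])"
```

```text
clock 16.2333 tcp mm [597.54 -61.51 250.29] F [ 0.16  0.13 -1.99] M [-0.922  0.069  0.005] sd [0.142 0.433 0.338 0.633 0.022]
pivot [ 588.29 -167.79  127.9 ] tilt 47.97
```

View pics/l.png

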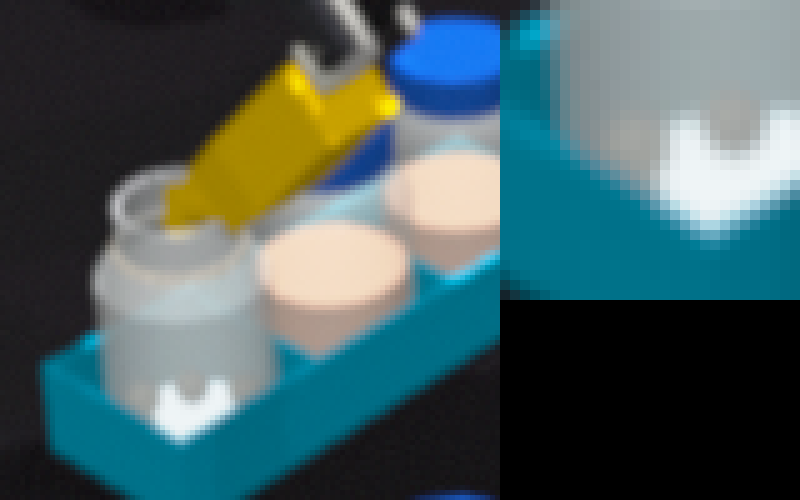

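Call:
play_rows([
  {"claw":255,"dp":[0.0015,0,-0.0014],"angular":[0,0,0]},
  {"claw":255,"dp":[0.003,0,-0.0028],"angular":[0,0,0]},
  {"claw":255,"dp":[0.0056,0,-0.005],"angular":[0,0,0]},
  {"claw":255,"dp":[0.0074,0,-0.0067],"angular":[0,0,0]},
  {"claw":255,"dp":[0.0074,0,-0.0067],"angular":[0,0,0]},
  {"claw":255,"dp":[0.0074,0,-0.0067],"angular":[0,0,0]},
  {"claw":255,"dp":[0.0074,0,-0.0067],"angular":[0,0,0]},
  {"claw":255,"dp":[0.0056,0,-0.005],"angular":[0,0,0]},
])

```text
clock: 17.0
tcp_pos: [0.5977, -0.062, 0.313]
orientation: [-0.274, 0.674, 0.617, 0.3]
wrist_force: [0.2, 0.4, -1.6]
finger_gap: 0.0143
```

Run:
```python
from h import *
p,R=pose(); print(p)
a=np.array([.60,.06,.25]); rows(a,toolR(-95),14)
rows([.6144,.2208,.16],toolR(-124.2),18,a,toolR(-95))
```

```text
[ 0.59765486 -0.06203156  0.31303482]
n 14 dp [ 0.00606 -0.0006   0.00806] deg [ 7.000e-03 -3.426e+00 -1.000e-03]
n 18 dp [ 0.00881 -0.00214  0.005  ] deg [0.    0.    1.622]
```

Call:
play_rows([
  {"claw":255,"dp":[0.0061,-0.0006,0.0081],"angular":[0,-3.43,0]},
  {"claw":255,"dp":[0.0061,-0.0006,0.0081],"angular":[0,-3.43,0]},
  {"claw":255,"dp":[0.0061,-0.0006,0.0081],"angular":[0,-3.43,0]},
  {"claw":255,"dp":[0.0061,-0.0006,0.0081],"angular":[0,-3.43,0]},
  {"claw":255,"dp":[0.0061,-0.0006,0.0081],"angular":[0,-3.43,0]},
  {"claw":255,"dp":[0.0061,-0.0006,0.0081],"angular":[0,-3.43,0]},
  {"claw":255,"dp":[0.0061,-0.0006,0.0081],"angular":[0,-3.43,0]},
  {"claw":255,"dp":[0.0061,-0.0006,0.0081],"angular":[0,-3.43,0]},
])

```text
clock: 17.67
tcp_pos: [0.5994, 0.0156, 0.2888]
orientation: [-0.119, 0.726, 0.665, 0.131]
wrist_force: [-0.3, 0.4, -2.2]
finger_gap: 0.0146
```

Call:
play_rows([
  {"claw":255,"dp":[0.0061,-0.0006,0.0081],"angular":[0,-3.43,0]},
  {"claw":255,"dp":[0.0061,-0.0006,0.0081],"angular":[0,-3.43,0]},
  {"claw":255,"dp":[0.0061,-0.0006,0.0081],"angular":[0,-3.43,0]},
  {"claw":255,"dp":[0.0061,-0.0006,0.0081],"angular":[0,-3.43,0]},
  {"claw":255,"dp":[0.0061,-0.0006,0.0081],"angular":[0,-3.43,0]},
  {"claw":255,"dp":[0.0061,-0.0006,0.0081],"angular":[0,-3.43,0]},
  {"claw":255,"dp":[0.0088,-0.0021,0.005],"angular":[0,0,1.62]},
  {"claw":255,"dp":[0.0088,-0.0021,0.005],"angular":[0,0,1.62]},
])

```text
clock: 18.33
tcp_pos: [0.5969, 0.0805, 0.238]
orientation: [-0.001, 0.756, 0.654, -0.0]
wrist_force: [0.3, -1.2, -2.0]
finger_gap: 0.0144
```

Call:
play_rows([
  {"claw":255,"dp":[0.0088,-0.0021,0.005],"angular":[0,0,1.62]},
  {"claw":255,"dp":[0.0088,-0.0021,0.005],"angular":[0,0,1.62]},
  {"claw":255,"dp":[0.0088,-0.0021,0.005],"angular":[0,0,1.62]},
  {"claw":255,"dp":[0.0088,-0.0021,0.005],"angular":[0,0,1.62]},
  {"claw":255,"dp":[0.0088,-0.0021,0.005],"angular":[0,0,1.62]},
  {"claw":255,"dp":[0.0088,-0.0021,0.005],"angular":[0,0,1.62]},
  {"claw":255,"dp":[0.0088,-0.0021,0.005],"angular":[0,0,1.62]},
  {"claw":255,"dp":[0.0088,-0.0021,0.005],"angular":[0,0,1.62]},
])

```text
clock: 19.0
tcp_pos: [0.5978, 0.1517, 0.1982]
orientation: [-0.0, 0.826, 0.564, -0.0]
wrist_force: [-0.2, -0.0, -2.1]
finger_gap: 0.0143
```

Call:
play_rows([
  {"claw":255,"dp":[0.0088,-0.0021,0.005],"angular":[0,0,1.62]},
  {"claw":255,"dp":[0.0088,-0.0021,0.005],"angular":[0,0,1.62]},
  {"claw":255,"dp":[0.0088,-0.0021,0.005],"angular":[0,0,1.62]},
  {"claw":255,"dp":[0.0088,-0.0021,0.005],"angular":[0,0,1.62]},
  {"claw":255,"dp":[0.0088,-0.0021,0.005],"angular":[0,0,1.62]},
  {"claw":255,"dp":[0.0088,-0.0021,0.005],"angular":[0,0,1.62]},
  {"claw":255,"dp":[0.0088,-0.0021,0.005],"angular":[0,0,1.62]},
  {"claw":255,"dp":[0.0088,-0.0021,0.005],"angular":[0,0,1.62]},
])

```text
clock: 19.67
tcp_pos: [0.6148, 0.2219, 0.1581]
orientation: [-0.0, 0.884, 0.467, -0.0]
wrist_force: [-0.2, 0.3, -2.1]
finger_gap: 0.0141
```

Run:
```python
from h import *
avg(2); cap("m"); scoopinfo("m"); rows([.6144,.2208,.105],toolR(-124.2),8)
p0,R0=pose(); p,d=load("m","top"); P=cloud("top",d); hsv=cv2.cvtColor(p,cv2.COLOR_RGB2HSV)
m=(cv2.inRange(hsv,(18,120,80),(35,255,255))>0)
q=R0.inv().apply(P[m]-p0)*[-1,1,-1]*1000; q=q[~np.isnan(q[:,0])]; q[:,0]-=79
for a in range(-26,95,12):
    f=q[(q[:,0]>a)&(q[:,0]<=a+12)&(abs(q[:,1])<9)]
    if len(f): print(a,len(f),np.median(f[:,2]+23.3).round(1))
o=np.zeros((500,800,3),np.uint8)
o[:,:450]=cv2.resize(p[170:270,180:270],(450,500),interpolation=3); o[:350,450:]=cv2.resize(p[180:230,365:415],(350,350),interpolation=3)
cv2.imwrite("pics/m.png",o[:,:,::-1])
```

```text
clock 19.7667 tcp mm [614.67 222.83 157.02] F [ 0.65  0.84 -2.37] M [ 0.146 -0.108  0.028] sd [0.165 0.332 0.25  0.287 0.039]
top 1149 rect [102.   -0.3] [131.8  39.5] 0.2 x [ 37.9 166.5] z [-24.3 -13.3  14.4]
  lip y [-12.9  -0.4  12.6] z -1.6
scene 788 rect [74.4 12.4] [ 57.9 198.1] 73.4 x [-13.5 167.1] z [-22.8  -0.8  88.3]
  lip y [-15.5  -1.9  14.1] z -1.2
n 8 dp [-6.00e-05  0.00e+00  6.63e-03] deg [-0.003  0.006  0.009]
-26 47 2.5
-14 50 2.5
-2 49 2.4
10 49 1.9
22 47 2.8
34 47 7.0
46 49 13.6
58 49 19.0
70 51 22.5
82 31 20.9
```

View pics/m.png

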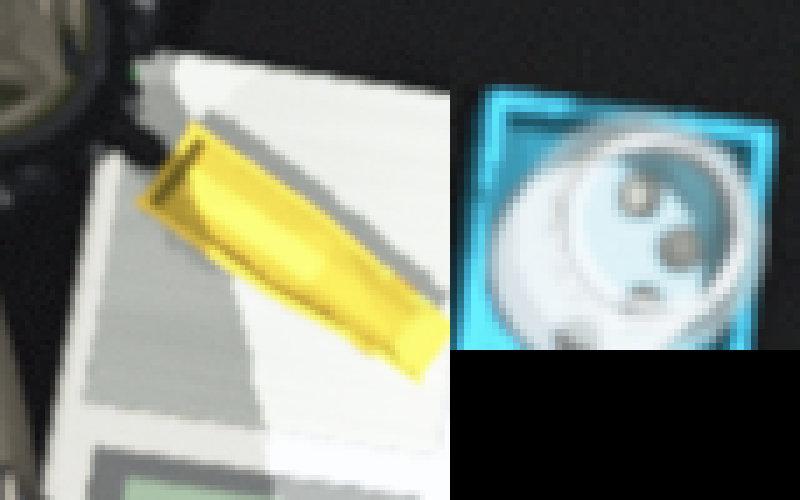

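The scoop is empty and level. Looking into the bottle, the balls show at (635,195), (683,245), (645,297) and (575,340) in the crop. Now I lower it.

Call:
play_rows([
  {"claw":255,"dp":[0,0,0.004],"angular":[0,0,0]},
  {"claw":255,"dp":[0,0,0.009],"angular":[0,0,0]},
  {"claw":255,"dp":[0,0,0.01],"angular":[0,0,0]},
  {"claw":255,"dp":[0,0,0.01],"angular":[0,0,0]},
  {"claw":255,"dp":[0,0,0.01],"angular":[0,0,0]},
  {"claw":255,"dp":[0,0,0.009],"angular":[0,0,0]},
  {"claw":255,"dp":[0,0,0.005],"angular":[0,0,0]},
  {"claw":255,"dp":[0,0,0.002],"angular":[0,0,0]},
])

```text
clock: 20.53
tcp_pos: [0.6141, 0.2209, 0.0971]
orientation: [-0.0, 0.884, 0.468, -0.001]
wrist_force: [-0.3, -0.9, -2.8]
finger_gap: 0.0147
```

```bash
python3 -c "
from h import *
avg(4); rows([.6144,.2208,.0915],toolR(-124.2),8)"
```

```text
clock 20.7333 tcp mm [614.88 221.11  98.49] F [-0.18 -0.09 -2.44] M [ 0.144 -0.124  0.014] sd [0.687 0.53  0.622 0.486 0.019]
n 8 dp [-1.1e-04 -7.0e-05  9.8e-04] deg [ 0.005 -0.001  0.   ]
```

Call:
play_rows([
  {"claw":255,"dp":[0,0,0.0015],"angular":[0,0,0]},
  {"claw":255,"dp":[0,0,0.0015],"angular":[0,0,0]},
  {"claw":255,"dp":[0,0,0.001],"angular":[0,0,0]},
  {"claw":255,"dp":[0,0,0.001],"angular":[0,0,0]},
  {"claw":255,"dp":[0,0,0.0005],"angular":[0,0,0]},
  {"claw":255,"dp":[0,0,0],"angular":[0,0,0]},
  {"claw":255,"dp":[0,0,0],"angular":[0,0,0]},
  {"claw":255,"dp":[0,0,0],"angular":[0,0,0]},
])

```text
clock: 21.4
tcp_pos: [0.6151, 0.2211, 0.0934]
orientation: [0.0, 0.884, 0.468, -0.0]
wrist_force: [0.9, -0.6, -1.9]
finger_gap: 0.0144
```

```bash
python3 -c "
from h import *
avg(4)"
```

```text
clock 21.6 tcp mm [615.05 221.14  93.45] F [-0.12 -0.09 -2.41] M [ 0.128 -0.122  0.019] sd [0.005 0.467 0.219 0.283 0.009]
```

Call:
play_rows([
  {"claw":255,"dp":[0,0,0.0006],"angular":[0,0,0]},
  {"claw":255,"dp":[0,0,0.0005],"angular":[0,0,0]},
  {"claw":255,"dp":[0,0,0.0005],"angular":[0,0,0]},
  {"claw":255,"dp":[0,0,0.0004],"angular":[0,0,0]},
  {"claw":255,"dp":[0,0,0],"angular":[0,0,0]},
  {"claw":255,"dp":[0,0,0],"angular":[0,0,0]},
  {"claw":255,"dp":[0,0,0],"angular":[0,0,0]},
  {"claw":255,"dp":[0,0,0],"angular":[0,0,0]},
])

```text
clock: 22.27
tcp_pos: [0.6151, 0.2211, 0.0915]
orientation: [0.0, 0.884, 0.468, -0.0]
wrist_force: [-0.4, 0.8, -1.4]
finger_gap: 0.0143
```

```bash
python3 -c "
from h import *
avg(4)"
```

```text
clock 22.4667 tcp mm [615.05 221.16  91.48] F [ 0.11  0.57 -1.05] M [ 0.076  0.009 -0.035] sd [0.017 0.528 0.62  0.526 0.029]
```

Call:
play_rows([
  {"claw":255,"dp":[0,0,0.0004],"angular":[0,0,0]},
  {"claw":255,"dp":[0,0,0],"angular":[0,0,0]},
  {"claw":255,"dp":[0,0,0],"angular":[0,0,0]},
  {"claw":225,"dp":[0,0,0],"angular":[0,0,0]},
  {"claw":205,"dp":[0,0,0],"angular":[0,0,0]},
  {"claw":185,"dp":[0,0,0],"angular":[0,0,0]},
  {"claw":165,"dp":[0,0,0],"angular":[0,0,0]},
  {"claw":145,"dp":[0,0,0],"angular":[0,0,0]},
], force=20)

```text
clock: 23.13
tcp_pos: [0.6151, 0.2211, 0.0909]
orientation: [0.0, 0.884, 0.468, -0.0]
wrist_force: [-0.4, 0.1, -0.3]
finger_gap: 0.0367
```

Call:
play_rows([
  {"claw":115,"dp":[0,0,0],"angular":[0,0,0]},
  {"claw":80,"dp":[0,0,0],"angular":[0,0,0]},
  {"claw":50,"dp":[0,0,0],"angular":[0,0,0]},
  {"claw":20,"dp":[0,0,0],"angular":[0,0,0]},
  {"claw":0,"dp":[0,0,0],"angular":[0,0,0]},
  {"claw":0,"dp":[0,0,0],"angular":[0,0,0]},
  {"claw":0,"dp":[0,0,0],"angular":[0,0,0]},
  {"claw":0,"dp":[0,0,-0.001],"angular":[0,0,0]},
])

```text
clock: 23.8
tcp_pos: [0.6149, 0.2211, 0.0918]
orientation: [0.0, 0.884, 0.468, -0.0]
wrist_force: [-0.1, -1.0, -0.5]
finger_gap: 0.0855
```

Call:
play_rows([
  {"claw":0,"dp":[0,0,-0.003],"angular":[0,0,0]},
  {"claw":0,"dp":[0,0,-0.008],"angular":[0,0,0]},
  {"claw":0,"dp":[0,0,-0.015],"angular":[0,0,0]},
  {"claw":0,"dp":[0,0,-0.02],"angular":[0,0,0]},
  {"claw":0,"dp":[0,0,-0.025],"angular":[0,0,0]},
  {"claw":0,"dp":[0,0,-0.03],"angular":[0,0,0]},
  {"claw":0,"dp":[0,0,-0.03],"angular":[0,0,0]},
  {"claw":0,"dp":[0,0,-0.02],"angular":[0,0,0]},
])

```text
clock: 24.47
tcp_pos: [0.6157, 0.2214, 0.2473]
orientation: [0.001, 0.884, 0.468, 0.002]
wrist_force: [0.9, 1.0, 0.8]
finger_gap: 0.0852
```

Run:
```python
from h import *
avg(1); cap("z")
p,d=load("z","top"); P=cloud("top",d); hsv=cv2.cvtColor(p,cv2.COLOR_RGB2HSV)
m=(cv2.inRange(hsv,(18,120,80),(35,255,255))>0)&(P[:,:,2]>.07)&(P[:,:,2]<.12)&(np.hypot(P[:,:,0]-.57,P[:,:,1]-.155)<.15)
q=P[m]; r=cv2.minAreaRect(np.float32(q[:,:2]*1000)); print(r)
dr=np.array([-.562,-.827]); c=np.array(r[0]); print("base est",c-24*dr)
x=((q[:,:2]*1000-(c-24*dr))@dr); lat=(q[:,:2]*1000-c)@np.array([.827,-.562])
for a in(-26,-14,-2,10,70): f=q[(x>a)&(x<a+12)&(abs(lat)<9)]; print(a,np.median(f[:,2]).round(4))
S,_=load("z","scene")
o=np.zeros((600,800,3),np.uint8); o[:240,:320]=p[120:360,170:490]; o[:240,320:800]=cv2.resize(p[180:240,355:435],(480,240),interpolation=3)[:, :480]; o[240:,:480]=cv2.resize(S,(480,360)); o[240:560,480:]=cv2.resize(S[220:320,340:440],(320,320))
cv2.imwrite("pics/z.png",o[:,:,::-1])
```

```text
clock 24.5167 tcp mm [617.06 221.7  251.2 ] F [0.62 0.04 3.28] M [ 0.021 -0.104  0.012] sd [0. 0. 0. 0. 0.]
((557.8917846679688, 135.36172485351562), (132.36163330078125, 38.80032730102539), 57.302001953125)
base est [571.37978467 155.20972485]
-26 0.0726
-14 0.0725
-2 0.0718
10 0.0716
70 0.0914
```

View pics/z.png

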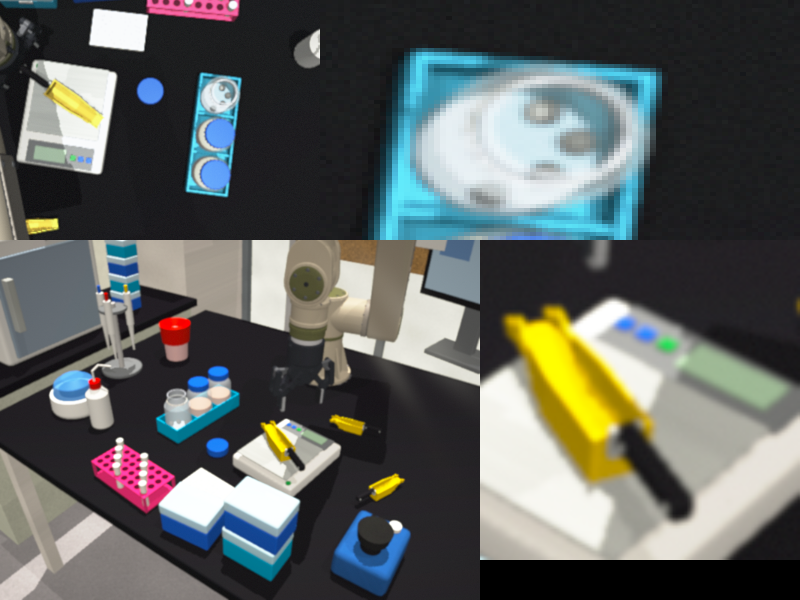

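The balls are in the bottle: two clear at (545,108) and (575,140) in the crop, plus dark spots at (545,170) and (487,190). The scoop sits flat and about 1.5 mm off the pan's centre, and nothing else has moved.

Call:
play_rows([
  {"claw":0,"dp":[0,0,0],"angular":[0,0,0]},
  {"claw":0,"dp":[0,0,0],"angular":[0,0,0]},
  {"claw":0,"dp":[0,0,0],"angular":[0,0,0]},
  {"claw":0,"dp":[0,0,0],"angular":[0,0,0]},
  {"claw":0,"dp":[0,0,0],"angular":[0,0,0]},
  {"claw":0,"dp":[0,0,0],"angular":[0,0,0]},
  {"claw":0,"dp":[0,0,0],"angular":[0,0,0]},
  {"claw":0,"dp":[0,0,0],"angular":[0,0,0]},
])

```text
clock: 25.28
tcp_pos: [0.615, 0.2212, 0.2429]
orientation: [0.0, 0.884, 0.468, -0.0]
wrist_force: [-0.7, 0.5, 0.3]
finger_gap: 0.0856
```

```bash
python3 -c "
from h import *
print(env.hand_in())"
```

```text
the job is handed in; nothing more can be done
None
```

I poured the balls into the open bottle, set the empty scoop back on the balance pan, and handed the job in at about 25 s. No verdict was reported.

- **Pour:** I rested the lip just inside the near rim while the scoop was level, then tipped it about that contact to 48°. Contact force was about 1 N at level and at 10° of tilt. From 18° on I estimate it at 0.3–0.7 N. Wrist-force noise was about 0.5 N, so continuous contact at the steeper angles is inferred from the moment readings and the geometry, not proven.
- **Balls:** the scoop was empty in the picture, and the weight dropped by about 0.7 N, which matches four balls. In the last top view two balls are plain in the bottle; the other two show only as dark spots through the bottle wall. I saw no balls on the bench.
- **Scoop:** it sits flat (trough floor level to about 1 mm) and about 1.5 mm from the pan's centre. It is released, and the gripper is about 15 cm above it, touching nothing.
- **Bottle and surroundings:** the bottle stands in its pocket, and nothing else appears to have moved.
- **Disagreement:** the two cameras put the rim at about 0.125 m, but contact came at about 0.129–0.130 m. I went by contact.

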